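Reverse a row of glazed pots into the packing tray

ROBOT

A 6-joint arm with a two-finger parallel gripper is mounted at the origin on the work surface. World frame = base frame: x ahead of the robot, y to its left, z up, the work surface at z = 0. Lengths are in m, angles in rad, forces in N, time in s.
With the tool pointing down it reaches from about 0.4 to 0.925 m from the base axis. Payload 3.4 kg.
Tool frame: the origin (TCP) lies at the centre of the arm's flange, where the gripper is bolted on; the fingertips stand 173 mm ahead of it and the grasp point (between the pads) lies 155 mm ahead of it; z points along the fingers, y is the line along which they close (so a half turn about z gives the same grasp; the last joint's range is limited). The gripper opens to 85 mm and grips with 20 to 120 N. Pads are 22 mm wide; open, the fingers measure 114 mm over their backs; the gripper's body (76 mm by 85 mm) begins 54 mm behind the grasp point. The pads swing forward as they close: fully open they stand 13 mm farther back than shut.
Start: joints at [1.165, 0.307, 1.506, -0, 1.328, -0.073], TCP at [0.187, 0.544, 0.405] pointing down, gripper open.
Joint ranges: [-3.12, 3.12], [-1.05, 2.28], [0.14, 2.33], [-1.42, 4.57], [0.1, 2.73], [-2.68, 2.68]. Speed limits (rad/s): [2.57, 2.57, 3.14, 3.14, 3.14, 3.14].

INTERFACE

Orientations are given as a unit quaternion [w, x, y, z].
In Python, from plant import robot gives the robot as it stands.
- The arm moves only by the shell command python3 -m pendant 'ROWS' [FORCE]. ROWS is JSON, a list of rows, each a list of 3 entries, a list of its own where there are three numbers: the closure, from 0 (fully open) to 1 (shut), then the shift along the world's x, y, z in mm, then the turn, a rotation vector about the world's x, y, z in degrees. In form: [[claw, [tx, ty, tz], [rx, ry, rz]], ...]. A call has 1 to 12 rows; each row shifts and turns the commanded pose from where the row before left it; what a row does not reach is not made up. A row lasts 1/8 s, in which the tool goes at most 62.5 mm and 10.7 degrees, less where a joint would pass 70% of its speed; a pose out of reach is approached as far as the arm can. A call with a gripper value outside its range is refused whole. The fingers move at their own pace and stop on an object; FORCE is the grip in N (left out, the last holds). Time passes only in rows, so rows that do not move let the fingers close. It gives the time, the measured TCP pose, the force, the opening and the grip force at its end, in the units of the state.
- robot.sense(): the state, without advancing time (a new reading comes with each control period).
- robot.get_image(name): name is "side" or "top"; returns a dict with "img" (400x640x3 uint8, blue, green, red), "depth" (400x640 float32, m along the optical axis (not along the pixel's ray), 0 where there is no reading), "fovy" (degrees; the focal length in pixels is half the picture's height over the tangent of half this angle, whatever the lens; pixels are square), "cx", "cy" (the principal point, pixels), "D" ([k1, k2, p1, p2, k3] as OpenCV has them; the pictures are not rectified), "rvec" (rotation vector, rad) and "tvec" (3), from world to camera coordinates, as OpenCV has them. Camera axes: x right, y down, z forward; pixel columns grow to the right and rows downward; lengths in m; the calibration is good to about 2 mm. A picture is of the moment at which its call begins.
- robot.sign_off(): hands the job in; it is judged then, once.
Trained networks look in a picture, given as the dict that the camera call returned (one of the last four; its "shot" number tells which), for a name from the list of things; names that differ only in an ending like _2 or _b are one class to them, and where a whole thing is asked for, a point or a joint stands for the part that bears it (a point fixed in the world has none). Each returns a list of dicts, best first, with "confidence" (0 to 1); they miss things now and then, are a little off and sometimes report something else, mostly with a low value. They report only what shows in the picture. A call takes as long as a camera call.
- robot.silhouettes(picture, target): "mask" (400x640 bool, what is visible of it) and "location" ([row, column] in pixels, amid what is visible of it).
The state is a dict: "time": time; "q": joint angles; "qvel": joint speeds; "tau": joint torques, N m; "position": TCP position; "tcp_rot": TCP orientation; "ft_force": force on the tool from outside, world axes, zero at the start; "wrist_torque": the same for the moment, N m; "grip_width": opening from 0.0 (shut) to 1.0 (fully open); "finger_force": force on a finger pad.
Only numpy, scipy, OpenCV 4.12 (cv2) and the standard library are available. Lean on these libraries where they do the work, as an engineer would, in place of code of your own. Each camera call takes 0.05 s, during which the arm holds its last target. There are 200 camera calls.

TASK

Move the four little pots from the blue ware rack into the four bays of the white tray, one to a bay, in reverse order: the pot that stood leftmost on the rack goes in the rightmost bay, the next one in the bay beside it, and so on. They are ceramic, so keep them upright and set them down rather than dropping them; each ends standing flat on the floor of its bay, let go.

Things in the scene. Friction and masses are not known exactly. Their poses are not given: they have to be found in the camera images.
- pot_cream: Cream pot with a red-and-yellow flower on two sides: round, straight-walled, 56 mm across from 8 mm up to its rim, 62 mm high, open top. Walls 4 mm thick, about 0.1 to 0.2 kg. Origin: centre of its underside, z up; it starts upright on the ware rack, turned any way.
- pot_green: Dark green cylindrical pot, 52 mm across, 72 mm high, open top. Walls 4 mm thick, about 0.1 to 0.2 kg. Origin: centre of its underside, z up; it starts upright on the ware rack, turned any way.
- pot_terracotta: Orange-brown terracotta pot with a beaded (scalloped) rim: round, 48 mm across at the foot, straight-walled and 58 mm across from 12 mm up to the rim, about 60 mm high, open top. Walls 4 mm thick, about 0.1 to 0.2 kg. Origin: centre of its underside, z up; it starts upright on the ware rack, turned any way.
- pot_dark: Very dark brown pot on three little feet: round, straight-walled and 56 mm across from 22 mm up to its rim, 62 mm high, open top. Walls 4 mm thick, about 0.1 to 0.2 kg. Origin: centre of its underside, z up; it starts upright on the ware rack, turned any way.
- tile_cream: Flat cream glaze sample tile, 26 x 50 x 4 mm, fixed to the ware rack's near edge. The pot of the same colour starts behind it (63 mm from tile centre to pot centre along the rack's +x, within 4 mm); the tile stays as a record of where that pot stood. Origin: centre of its underside.
- tile_green: Flat green glaze sample tile, 26 x 50 x 4 mm, fixed to the ware rack's near edge. The pot of the same colour starts behind it (63 mm from tile centre to pot centre along the rack's +x, within 4 mm); the tile stays as a record of where that pot stood. Origin: centre of its underside.
- tile_terracotta: Flat terracotta glaze sample tile, 26 x 50 x 4 mm, fixed to the ware rack's near edge. The pot of the same colour starts behind it (63 mm from tile centre to pot centre along the rack's +x, within 4 mm); the tile stays as a record of where that pot stood. Origin: centre of its underside.
- tile_dark: Flat dark brown glaze sample tile, 26 x 50 x 4 mm, fixed to the ware rack's near edge. The pot of the same colour starts behind it (63 mm from tile centre to pot centre along the rack's +x, within 4 mm); the tile stays as a record of where that pot stood. Origin: centre of its underside.
- ware_rack: Fixed blue rack board, 130 mm deep (x) by 480 long (y), top 20 mm above the table, an 8 mm lip above that along the far edge. Origin: centre of its underside; x away from the robot, y along the row to the robot's left (yaw within 0.08 rad). Pots start at x = 20, y = 135, 45, -45, -135 mm, in any order. It stands nearer or farther than the tray; a white stilt, 30 mm high, and a wooden disc lie at its ends.
- tray: Fixed white tray, 90 mm deep (x) by 348 long (y), with four square bays in a row, each 82 mm inside; walls 4 mm thick, 18 mm high; floor 4 mm above the table; a round cork mark in the middle of each bay. Origin: centre of its underside, on the table; x away from the robot, y along the row to the robot's left (yaw within 0.08 rad). Bay centres: x = 0, y = 129, 43, -43, -129 mm.

How it is judged:
By the outcome, as a careful person would: the job done as asked, in the order asked, and still so for the second after the job is handed in, with the robot touching nothing.
It also fails if it takes over 93 s, if anything falls off the work surface, if the arm or the gripper's body presses on something with over 40 N, if the wrist force passes 120 N, or if a joint passes its speed limit or range.

## Working session

There is one attempt and no reset: what is moved stays moved. The work goes in short steps, Python scripts to look and compute and a shell command to move; the robot and the scene stay as the last step left them, time stands still between calls to the robot, and variables do not carry over. Pictures are saved under pics/ and viewed, at most 14 in all, crops included, and the job is handed in when it is done.

```bash
ls; mkdir -p pics; cat > h.py <<'E'
import numpy as np, cv2
from plant import robot
from scipy.spatial.transform import Rotation as R
def K(p):
    f=200/np.tan(np.radians(p["fovy"])/2); return np.array([[f,0,p["cx"]],[0,f,p["cy"]],[0,0,1.]])
def cloud(p,mask):
    r,c=np.nonzero(mask&(p["depth"]>0)); d=p["depth"][r,c].astype(float)
    u=cv2.undistortPoints(np.stack([c,r],1).astype(float)[:,None],K(p),np.array(p["D"],float))[:,0]
    P=np.c_[u*d[:,None],d]; M=cv2.Rodrigues(np.array(p["rvec"],float))[0]
    return (P-np.array(p["tvec"]).ravel())@M
E
python3 - <<'E'
from h import *
a=robot.get_image("top");b=robot.get_image("side")
cv2.imwrite("pics/top0.png",a["img"]);cv2.imwrite("pics/side0.png",b["img"])
for n in ["pot_cream","pot_green","pot_terracotta","pot_dark","tile_cream","tile_green","tile_terracotta","tile_dark","ware_rack","tray"]:
  for nm,p in (("top",a),("side",b)):
    for o in robot.silhouettes(p,n)[:2]:
        X=cloud(p,o["mask"])
        if len(X)==0: continue
        zt=np.percentile(X[:,2],97); T=X[X[:,2]>zt-.008]
        rc=cv2.minAreaRect(np.float32(T[:,:2]*1000))
        print(n,nm,round(o["confidence"],2),np.round(o["location"]),"med",np.round(np.median(X,0),3),"zt",round(zt,3),"rect",np.round(rc[0],1),np.round(rc[1],1),round(rc[2],1),len(X))
s=robot.sense();print(s["position"],s["tcp_rot"],s["time"],s["q"])
E
```

```text
pics
pot_cream top 0.79 [234. 309.] med [0.485 0.005 0.029] zt 0.083 rect [482.2   4. ] [53.  54.8] 89.0 955
pot_cream top 0.6 [226. 210.] med [0.501 0.185 0.06 ] zt 0.092 rect [500.2 178.9] [49.7 51.4] 69.7 1074
pot_cream side 0.66 [219. 347.] med [0.482 0.013 0.062] zt 0.083 rect [482.7   4.8] [53.6 55.5] 21.1 1154
pot_green top 0.64 [227. 210.] med [0.501 0.185 0.059] zt 0.092 rect [500.2 178.9] [49.7 51.4] 69.7 1095
pot_green side 0.96 [292. 298.] med [0.501 0.181 0.065] zt 0.093 rect [499.7 180.3] [50.  51.4] 23.9 1497
pot_terracotta top 0.72 [228. 265.] med [0.495 0.093 0.04 ] zt 0.08 rect [491.9  88.1] [60.2 60.7] 75.9 1092
pot_terracotta side 0.95 [252. 324.] med [0.492 0.085 0.058] zt 0.081 rect [490.9  91.1] [57.9 58.6] 20.1 1299
pot_dark top 0.86 [233. 365.] med [ 0.483 -0.09   0.046] zt 0.083 rect [481.5 -87. ] [53.5 54.3] 40.8 928
pot_dark top 0.35 [268. 308.] med [0.422 0.007 0.023] zt 0.026 rect [422.8   7.7] [51.8 28.1] 89.3 442
pot_dark side 0.84 [183. 364.] med [ 0.48  -0.085  0.065] zt 0.083 rect [481.5 -87.7] [54.8 55.6] 25.0 902
tile_cream top 0.9 [270. 309.] med
[... 1170 characters left out ...]
64 [302. 327.] med [0.457 0.156 0.02 ] zt 0.028 rect [468.7  48.6] [481.1 131.2] 86.1 10881
tray top 0.6 [145. 308.] med [0.659 0.008 0.004] zt 0.018 rect [658.4   8.4] [349.4  92.6] 89.4 8831
tray top 0.55 [227. 209.] med [0.5   0.184 0.059] zt 0.092 rect [500.2 178.9] [49.7 51.4] 69.7 1087
tray side 0.92 [220. 260.] med [0.659 0.039 0.005] zt 0.019 rect [658.2   8.5] [349.3  92.8] 89.8 6667
tray side 0.29 [293. 298.] med [0.5   0.181 0.065] zt 0.093 rect [499.2 181.2] [49.8 49.4] 24.3 1413
[0.18734203 0.54362888 0.40471634] [ 5.30812930e-06  1.65140670e-01  9.86270023e-01 -7.66346137e-06] 1.1 [ 1.16547587e+00  3.06789208e-01  1.50638612e+00 -1.43679866e-05
  1.32842970e+00 -7.35157353e-02]
```

View pics/top0.png

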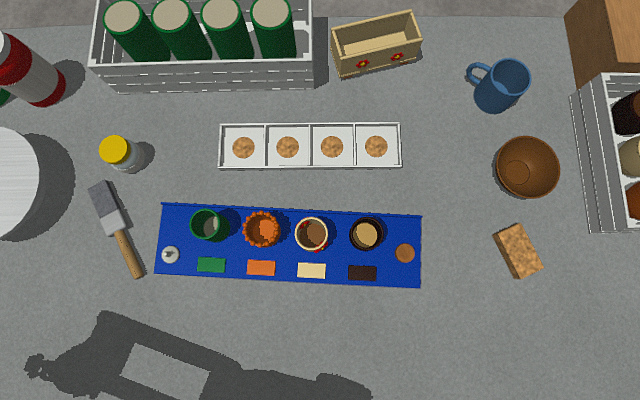

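View pics/side0.png

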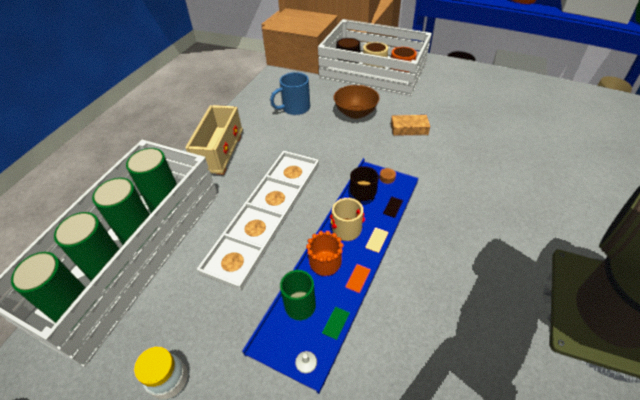

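The top picture shows, left to right on the rack: green (209,226), terracotta (262,229), cream (311,234) and dark (366,233). The tray is beyond it, with cork marks at columns 243 to 376 on row 147. The side view agrees. Green therefore goes to the rightmost bay and dark to the leftmost. The fingers will close along x.

```bash
python3 -m pendant '[[0,[26,-30.3,-8.7],[0,0,-5.9]],[0,[26,-30.3,-8.7],[0,0,-5.9]],[0,[26,-30.3,-8.7],[0,0,-5.9]],[0,[26,-30.3,-8.7],[0,0,-5.9]],[0,[26,-30.3,-8.7],[0,0,-5.9]],[0,[26,-30.3,-8.7],[0,0,-5.9]],[0,[26,-30.3,-8.7],[0,0,-5.9]],[0,[26,-30.3,-8.7],[0,0,-5.9]],[0,[26,-30.3,-8.7],[0,0,-5.9]],[0,[26,-30.3,-8.7],[0,0,-5.9]],[0,[26,-30.3,-8.7],[0,0,-5.9]],[0,[26.7,-30.5,-9],[0,0,-6.1]]]' 30
python3 -m pendant '[[0,[0,0,0],[0,0,0]],[0,[0,0,0],[0,0,0]]]'
```

```text
time: 2.6
position: [0.5009, 0.1788, 0.2999]
tcp_rot: [0.0, 0.708, 0.706, 0.0]
ft_force: [-0.2, -0.7, 0.6]
grip_width: 0.999
finger_force: 0.0
time: 2.85
position: [0.4998, 0.1798, 0.2999]
tcp_rot: [-0.0, 0.707, 0.707, -0.0]
ft_force: [0.1, 0.5, -0.4]
grip_width: 1.003
finger_force: 0.0
```

```bash
python3 -m pendant '[[0,[0,0,-25],[0,0,0]],[0,[0,0,-25],[0,0,0]],[0,[0,0,-20],[0,0,0]],[0,[0,0,-10],[0,0,0]],[0,[0,0,0],[0,0,0]]]'
python3 -m pendant '[[0.3,[0,0,0],[0,0,0]],[0.3,[0,0,0],[0,0,0]],[1,[0,0,0],[0,0,0]],[1,[0,0,0],[0,0,0]],[1,[0,0,0],[0,0,0]],[1,[0,0,0],[0,0,0]],[1,[0,0,0],[0,0,0]],[1,[0,0,0],[0,0,0]]]' 30
```

```text
time: 3.48
position: [0.4994, 0.1805, 0.2197]
tcp_rot: [-0.0, 0.707, 0.708, -0.001]
ft_force: [0.0, -0.2, -0.6]
grip_width: 1.001
finger_force: 0.0
time: 4.47
position: [0.5003, 0.1799, 0.221]
tcp_rot: [0.0, 0.707, 0.707, 0.001]
ft_force: [-2.2, 0.5, 5.2]
grip_width: 0.606
finger_force: 31.1
```

```bash
python3 -m pendant '[[1,[0,0,8],[0,0,0]],[1,[0,0,15],[0,0,0]],[1,[0,0,27],[0,0,0]],[1,[0,0,30],[0,0,0]],[1,[10,0,10],[0,0,0]],[1,[18,0,0],[0,0,0]]]'
python3 -m pendant '[[1,[12,-12,0],[0,0,0]],[1,[12,-26,0],[0,0,0]],[1,[12,-32,0],[0,0,0]],[1,[12,-32,0],[0,0,0]],[1,[12,-32,0],[0,0,0]],[1,[12,-32,0],[0,0,0]],[1,[12,-32,0],[0,0,0]],[1,[12,-32,0],[0,0,0]],[1,[12,-32,0],[0,0,0]],[1,[12,-26,0],[0,0,0]],[1,[9.4,-12.4,0],[0,0,0]],[1,[0,0,0],[0,0,0]]]'
python3 - <<'E'
from h import *
p=robot.get_image("side");cv2.imwrite("pics/s1.png",p["img"][100:,150:550])
X=cloud(p,robot.silhouettes(p,"pot_green")[0]["mask"]);print(np.percentile(X,[3,50,97],axis=0))
E
```

```text
time: 5.22
position: [0.5289, 0.1799, 0.311]
tcp_rot: [0.001, 0.707, 0.707, 0.001]
ft_force: [0.6, -0.6, -1.4]
grip_width: 0.608
finger_force: 31.8
time: 6.72
position: [0.6581, -0.1214, 0.3093]
tcp_rot: [-0.0, 0.708, 0.707, 0.0]
ft_force: [-0.2, -0.5, -1.2]
grip_width: 0.606
finger_force: 31.8
[[ 0.63348847 -0.14427851  0.11046919]
 [ 0.65536476 -0.10373217  0.15587163]
 [ 0.68279305 -0.09521375  0.18050887]]
```

View pics/s1.png

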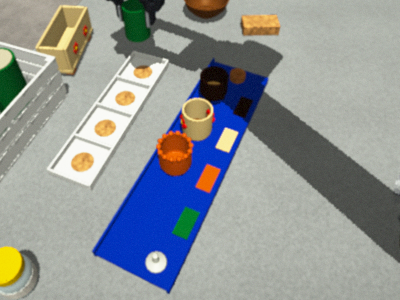

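The picture shows the green pot held upright over the far bay (crop pixel (135,20)), and the other three still standing. I'll lower it now.

```bash
python3 -m pendant '[[1,[0,0,-12],[0,0,0]],[1,[0,0,-25],[0,0,0]],[1,[0,0,-25],[0,0,0]],[1,[0,0,-20],[0,0,0]],[1,[0,0,-12],[0,0,0]],[1,[0,0,-6],[0,0,0]],[1,[0,0,-2],[0,0,0]],[1,[0,0,-1],[0,0,0]],[1,[0,0,0],[0,0,0]]]'
python3 -m pendant '[[1,[0,0,-1],[0,0,0]],[1,[0,0,0],[0,0,0]]]'
python3 -m pendant '[[1,[0,0,-1],[0,0,0]],[1,[0,0,0],[0,0,0]]]'
```

```text
time: 7.95
position: [0.6577, -0.1207, 0.2076]
tcp_rot: [0.0, 0.707, 0.707, 0.0]
ft_force: [0.6, 0.1, -1.3]
grip_width: 0.608
finger_force: 31.8
time: 8.2
position: [0.6574, -0.1206, 0.2062]
tcp_rot: [0.0, 0.707, 0.707, 0.0]
ft_force: [0.1, 0.2, -1.3]
grip_width: 0.609
finger_force: 31.8
time: 8.45
position: [0.6575, -0.1206, 0.2051]
tcp_rot: [0.0, 0.707, 0.707, 0.0]
ft_force: [0.2, 0.8, -1.8]
grip_width: 0.61
finger_force: 31.8
```

```bash
python3 -m pendant '[[1,[0,0,-1],[0,0,0]],[1,[0,0,0],[0,0,0]]]'
python3 -m pendant '[[1,[0,0,-0.5],[0,0,0]],[1,[0,0,0],[0,0,0]]]'
```

```text
time: 8.7
position: [0.6575, -0.1206, 0.205]
tcp_rot: [0.0, 0.707, 0.707, 0.0]
ft_force: [-1.6, 0.0, 5.1]
grip_width: 0.609
finger_force: 32.2
time: 8.95
position: [0.6574, -0.1206, 0.205]
tcp_rot: [0.0, 0.707, 0.707, 0.0]
ft_force: [-1.7, -0.3, 7.0]
grip_width: 0.607
finger_force: 32.5
```

```bash
python3 -m pendant '[[0.35,[0,0,0],[0,0,0]],[0.3,[0,0,0],[0,0,0]],[0.2,[0,0,0],[0,0,0]],[0,[0,0,0],[0,0,0]],[0,[0,0,0],[0,0,0]],[0,[0,0,0],[0,0,0]],[0,[0,0,10],[0,0,0]],[0,[0,0,26.5],[0,0,0]],[0,[0,0,30],[0,0,0]],[0,[0,0,30],[0,0,0]]]'
python3 -m pendant '[[0,[-10,15.2,0],[0,0,0]],[0,[-23,28,0],[0,0,0]],[0,[-30,37,0],[0,0,0]],[0,[-30,37,0],[0,0,0]],[0,[-30,37,0],[0,0,0]],[0,[-25,31,0],[0,0,0]],[0,[-15,20,0],[0,0,0]],[0,[-3,5,0],[0,0,0]],[0,[0,0,0],[0,0,0]],[0,[0,0,0],[0,0,0]]]'
python3 - <<'E'
from h import *
p=robot.get_image("top");q=robot.get_image("side")
cv2.imwrite("pics/t2.png",p["img"][80:320,130:450])
for k,n in ((p,"pot_green"),(q,"pot_green"),(q,"pot_terracotta")):
  for o in robot.silhouettes(k,n)[:1]:
    X=cloud(k,o["mask"]);zt=np.percentile(X[:,2],97); T=X[X[:,2]>zt-.008]
    rc=cv2.minAreaRect(np.float32(T[:,:2]*1000));print(n,o["confidence"],zt,rc)
E
```

```text
time: 10.2
position: [0.6574, -0.1206, 0.3016]
tcp_rot: [0.0, 0.707, 0.707, 0.0]
ft_force: [0.1, -0.2, -0.8]
grip_width: 0.999
finger_force: 0.0
time: 11.45
position: [0.4921, 0.0891, 0.2999]
tcp_rot: [0.0, 0.707, 0.707, 0.0]
ft_force: [-0.5, -0.1, -0.0]
grip_width: 0.999
finger_force: 0.0
pot_green 0.55 0.07683358056905953 ((656.1251831054688, -121.16780090332031), (48.93177032470703, 50.35456085205078), 6.1521406173706055)
pot_green 0.56 0.07804444525873842 ((607.9393920898438, -10.701248168945312), (25.701412200927734, 295.0925598144531), 30.03795051574707)
pot_terracotta 0.8 0.08073733079333857 ((491.8534240722656, 90.82416534423828), (56.61000442504883, 59.23625946044922), 23.710412979125977)
```

View pics/t2.png

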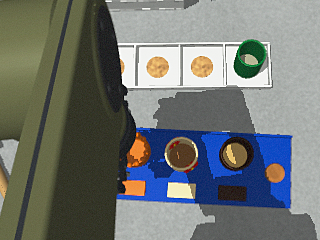

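Green stands upright in the rightmost bay (crop pixel (250,60)). Terracotta is next.

```bash
python3 -m pendant '[[0,[0,0,-15],[0,0,0]],[0,[0,0,-25],[0,0,0]],[0,[0,0,-25],[0,0,0]],[0,[0,0,-15],[0,0,0]],[0,[0,0,-5],[0,0,0]],[0,[0,0,0],[0,0,0]],[0.2,[0,0,0],[0,0,0]],[0.25,[0,0,0],[0,0,0]],[1,[0,0,0],[0,0,0]],[1,[0,0,0],[0,0,0]],[1,[0,0,0],[0,0,0]],[1,[0,0,0],[0,0,0]]]' 30
python3 -m pendant '[[1,[0,0,0],[0,0,0]],[1,[0,0,0],[0,0,0]],[1,[0,0,8],[0,0,0]],[1,[0,0,15],[0,0,0]],[1,[0,0,27],[0,0,0]],[1,[0,0,30],[0,0,0]],[1,[8,0,15],[0,0,0]],[1,[18,0,0],[0,0,0]]]'
```

```text
time: 13.2
position: [0.4916, 0.0897, 0.2159]
tcp_rot: [0.0, 0.707, 0.707, 0.001]
ft_force: [-1.8, -0.3, 5.9]
grip_width: 0.679
finger_force: 31.7
time: 14.2
position: [0.5177, 0.0897, 0.3116]
tcp_rot: [0.001, 0.707, 0.707, 0.001]
ft_force: [0.1, 0.5, -2.1]
grip_width: 0.678
finger_force: 32.6
```

```bash
python3 -m pendant '[[1,[14,-12.2,0],[0,0,0]],[1,[25,-22,0],[0,0,0]],[1,[30,-27,0],[0,0,0]],[1,[30,-27,0],[0,0,0]],[1,[25,-22,0],[0,0,0]],[1,[13,-11,0],[0,0,0]],[1,[3.6,-3,0],[0,0,0]],[1,[0,0,-12],[0,0,0]],[1,[0,0,-25],[0,0,0]],[1,[0,0,-25],[0,0,0]],[1,[0,0,-25],[0,0,0]],[1,[0,0,-12],[0,0,0]]]'
python3 -m pendant '[[1,[0,0,-5],[0,0,0]],[1,[0,0,-3],[0,0,0]],[1,[0,0,-1],[0,0,0]],[1,[0,0,0],[0,0,0]]]'
python3 -m pendant '[[1,[0,0,-1],[0,0,0]],[1,[0,0,0],[0,0,0]]]'
python3 -m pendant '[[1,[0,0,-1],[0,0,0]],[1,[0,0,0],[0,0,0]]]'
```

```text
time: 15.7
position: [0.6562, -0.0334, 0.2089]
tcp_rot: [-0.002, 0.707, 0.707, -0.001]
ft_force: [-1.0, -0.4, -1.0]
grip_width: 0.673
finger_force: 32.6
time: 16.2
position: [0.6583, -0.0346, 0.2026]
tcp_rot: [0.0, 0.707, 0.707, 0.0]
ft_force: [-0.2, -0.7, -1.6]
grip_width: 0.675
finger_force: 32.6
time: 16.45
position: [0.6581, -0.0346, 0.2012]
tcp_rot: [0.0, 0.707, 0.707, 0.0]
ft_force: [-0.8, -1.0, -0.8]
grip_width: 0.679
finger_force: 32.6
time: 16.7
position: [0.6581, -0.0346, 0.2]
tcp_rot: [0.0, 0.707, 0.707, 0.0]
ft_force: [0.1, -0.2, -0.9]
grip_width: 0.681
finger_force: 32.6
```

```bash
python3 -m pendant '[[1,[0,0,-1],[0,0,0]],[1,[0,0,0],[0,0,0]]]'
python3 -m pendant '[[1,[0,0,-0.5],[0,0,0]],[1,[0,0,0],[0,0,0]]]'
```

```text
time: 16.95
position: [0.658, -0.0346, 0.2]
tcp_rot: [0.0, 0.707, 0.707, 0.0]
ft_force: [-1.9, 0.5, 6.1]
grip_width: 0.675
finger_force: 33.0
time: 17.2
position: [0.658, -0.0346, 0.2]
tcp_rot: [0.0, 0.707, 0.707, 0.0]
ft_force: [-3.6, -0.0, 8.2]
grip_width: 0.677
finger_force: 33.3
```

```bash
python3 -m pendant '[[0.28,[0,0,0],[0,0,0]],[0.22,[0,0,0],[0,0,0]],[0.15,[0,0,0],[0,0,0]],[0,[0,0,0],[0,0,0]],[0,[0,0,0],[0,0,0]],[0,[0,0,0],[0,0,0]],[0,[0,0,11.5],[0,0,0]],[0,[0,0,30],[0,0,0]],[0,[0,0,30],[0,0,0]],[0,[0,0,30],[0,0,0]]]'
python3 -m pendant '[[0,[-15.5,4,0],[0,0,0]],[0,[-30,7,0],[0,0,0]],[0,[-40,9,0],[0,0,0]],[0,[-40,9,0],[0,0,0]],[0,[-30,6,0],[0,0,0]],[0,[-15,3,0],[0,0,0]],[0,[-5,1,0],[0,0,0]],[0,[0,0,0],[0,0,0]],[0,[0,0,0],[0,0,0]]]'
python3 - <<'E'
from h import *
q=robot.get_image("side");cv2.imwrite("pics/s3.png",q["img"][100:,150:550])
for k,n in ((q,"pot_terracotta"),(q,"pot_cream")):
  for o in robot.silhouettes(k,n)[:1]:
    X=cloud(k,o["mask"]);zt=np.percentile(X[:,2],97); T=X[X[:,2]>zt-.008]
    rc=cv2.minAreaRect(np.float32(T[:,:2]*1000));print(n,o["confidence"],zt,rc)
E
```

```text
time: 18.45
position: [0.658, -0.0346, 0.3018]
tcp_rot: [0.0, 0.707, 0.707, 0.0]
ft_force: [-0.7, -0.7, 1.3]
grip_width: 1.004
finger_force: 0.0
time: 19.58
position: [0.4838, 0.0042, 0.3001]
tcp_rot: [0.001, 0.707, 0.707, 0.0]
ft_force: [0.3, 0.2, 0.8]
grip_width: 1.0
finger_force: 0.0
pot_terracotta 0.7 0.06492235189879789 ((659.0281982421875, -33.53599548339844), (56.89286804199219, 59.673095703125), 50.594608306884766)
pot_cream 0.68 0.08282463788954979 ((482.2986145019531, 5.886539459228516), (53.38552474975586, 53.81669998168945), 20.351285934448242)
```

View pics/s3.png

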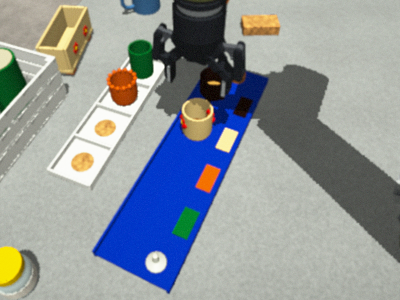

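Green (140,60) and terracotta (122,88) stand upright in their bays, and the gripper is over cream (198,118). I'll grasp cream.

```bash
python3 -m pendant '[[0,[0,0,-15],[0,0,0]],[0,[0,0,-25],[0,0,0]],[0,[0,0,-25],[0,0,0]],[0,[0,0,-12],[0,0,0]],[0,[0,0,-5],[0,0,0]],[0,[0,0,0],[0,0,0]],[0.2,[0,0,0],[0,0,0]],[0.25,[0,0,0],[0,0,0]],[1,[0,0,0],[0,0,0]],[1,[0,0,0],[0,0,0]],[1,[0,0,0],[0,0,0]],[1,[0,0,0],[0,0,0]]]' 30
python3 -m pendant '[[1,[0,0,0],[0,0,0]],[1,[0,0,0],[0,0,0]],[1,[0,0,8],[0,0,0]],[1,[0,0,15],[0,0,0]],[1,[0,0,27],[0,0,0]],[1,[0,0,30],[0,0,0]],[1,[7.5,0,12],[0,0,0]],[1,[18,0,0],[0,0,0]]]'
```

```text
time: 21.22
position: [0.4828, 0.0044, 0.2186]
tcp_rot: [0.0, 0.707, 0.707, 0.0]
ft_force: [-0.2, 0.1, 6.4]
grip_width: 0.635
finger_force: 32.7
time: 22.22
position: [0.5085, 0.0045, 0.3106]
tcp_rot: [0.001, 0.707, 0.707, 0.0]
ft_force: [0.0, 0.3, -2.3]
grip_width: 0.638
finger_force: 32.3
```

```bash
python3 -m pendant '[[1,[14,4,0],[0,0,0]],[1,[25,8,0],[0,0,0]],[1,[33,11,0],[0,0,0]],[1,[33,11,0],[0,0,0]],[1,[27,8,0],[0,0,0]],[1,[14,4,0],[0,0,0]],[1,[4.6,1,0],[0,0,0]],[1,[0,0,-12],[0,0,0]],[1,[0,0,-25],[0,0,0]],[1,[0,0,-25],[0,0,0]],[1,[0,0,-25],[0,0,0]],[1,[0,0,-10],[0,0,0]]]'
python3 -m pendant '[[1,[0,0,-4],[0,0,0]],[1,[0,0,-3],[0,0,0]],[1,[0,0,-1],[0,0,0]],[1,[0,0,0],[0,0,0]]]'
python3 -m pendant '[[1,[0,0,-1],[0,0,0]],[1,[0,0,0],[0,0,0]]]'
python3 -m pendant '[[1,[0,0,-1],[0,0,0]],[1,[0,0,0],[0,0,0]]]'
```

```text
time: 23.72
position: [0.6566, 0.0511, 0.2108]
tcp_rot: [-0.002, 0.707, 0.707, -0.002]
ft_force: [-0.6, 0.8, -1.8]
grip_width: 0.638
finger_force: 32.2
time: 24.22
position: [0.6589, 0.0515, 0.2056]
tcp_rot: [0.0, 0.707, 0.707, 0.0]
ft_force: [0.2, -1.0, -1.4]
grip_width: 0.634
finger_force: 32.2
time: 24.48
position: [0.6586, 0.0515, 0.2041]
tcp_rot: [0.0, 0.707, 0.707, 0.0]
ft_force: [0.1, -0.2, -1.3]
grip_width: 0.634
finger_force: 32.2
time: 24.72
position: [0.6586, 0.0515, 0.2029]
tcp_rot: [-0.0, 0.707, 0.707, -0.0]
ft_force: [-0.2, -0.2, -2.4]
grip_width: 0.635
finger_force: 32.2
```

```bash
python3 -m pendant '[[1,[0,0,-1],[0,0,0]],[1,[0,0,0],[0,0,0]]]'
python3 -m pendant '[[1,[0,0,-0.5],[0,0,0]],[1,[0,0,0],[0,0,0]]]'
```

```text
time: 24.98
position: [0.6586, 0.0514, 0.2027]
tcp_rot: [0.0, 0.707, 0.707, 0.0]
ft_force: [-2.4, -0.8, 4.3]
grip_width: 0.637
finger_force: 32.7
time: 25.22
position: [0.6585, 0.0515, 0.2027]
tcp_rot: [0.0, 0.707, 0.707, 0.0]
ft_force: [-2.4, 0.4, 7.2]
grip_width: 0.636
finger_force: 33.3
```

```bash
python3 -m pendant '[[0.3,[0,0,0],[0,0,0]],[0.25,[0,0,0],[0,0,0]],[0.15,[0,0,0],[0,0,0]],[0,[0,0,0],[0,0,0]],[0,[0,0,0],[0,0,0]],[0,[0,0,0],[0,0,0]],[0,[0,0,8.5],[0,0,0]],[0,[0,0,30],[0,0,0]],[0,[0,0,30],[0,0,0]],[0,[0,0,30],[0,0,0]]]'
python3 -m pendant '[[0,[-15.1,-12,0],[0,0,0]],[0,[-30,-24,0],[0,0,0]],[0,[-40,-31,0],[0,0,0]],[0,[-40,-31,0],[0,0,0]],[0,[-30,-24,0],[0,0,0]],[0,[-17,-12.8,0],[0,0,0]],[0,[-5,-4,0],[0,0,0]],[0,[0,0,0],[0,0,0]],[0,[0,0,0],[0,0,0]]]'
python3 - <<'E'
from h import *
q=robot.get_image("side");cv2.imwrite("pics/s4.png",q["img"][100:,150:550])
for k,n in ((q,"pot_cream"),(q,"pot_dark")):
  for o in robot.silhouettes(k,n)[:1]:
    X=cloud(k,o["mask"]);zt=np.percentile(X[:,2],97); T=X[X[:,2]>zt-.008]
    rc=cv2.minAreaRect(np.float32(T[:,:2]*1000));print(n,o["confidence"],zt,rc)
E
```

```text
time: 26.48
position: [0.6586, 0.0515, 0.3016]
tcp_rot: [0.0, 0.707, 0.707, 0.0]
ft_force: [0.3, 0.4, 0.0]
grip_width: 0.999
finger_force: 0.0
time: 27.6
position: [0.4827, -0.087, 0.3001]
tcp_rot: [0.0, 0.707, 0.707, 0.0]
ft_force: [0.7, 0.2, 0.7]
grip_width: 1.002
finger_force: 0.0
pot_cream 0.93 0.06684416042960939 ((658.6193237304688, 52.331207275390625), (55.24187088012695, 54.20589828491211), 67.66781616210938)
pot_dark 0.73 0.06700839828915048 ((658.902587890625, 51.88124084472656), (55.49163055419922, 55.551509857177734), 13.54810905456543)
```

View pics/s4.png

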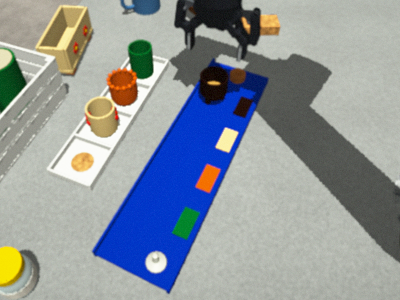

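Three pots stand in order in their bays, with cream at (101,117). Dark is still at (212,85); the network's "pot_dark" hit was really the cream pot. I'll grasp dark.

```bash
python3 -m pendant '[[0,[0,0,-15],[0,0,0]],[0,[0,0,-25],[0,0,0]],[0,[0,0,-25],[0,0,0]],[0,[0,0,-12],[0,0,0]],[0,[0,0,-3],[0,0,0]],[0,[0,0,0],[0,0,0]],[0.2,[0,0,0],[0,0,0]],[0.25,[0,0,0],[0,0,0]],[1,[0,0,0],[0,0,0]],[1,[0,0,0],[0,0,0]],[1,[0,0,0],[0,0,0]],[1,[0,0,0],[0,0,0]]]' 30
python3 -m pendant '[[1,[0,0,0],[0,0,0]],[1,[0,0,0],[0,0,0]],[1,[0,0,8],[0,0,0]],[1,[0,0,15],[0,0,0]],[1,[0,0,27],[0,0,0]],[1,[0,0,30],[0,0,0]],[1,[8.5,0,10],[0,0,0]],[1,[18,0,0],[0,0,0]]]'
```

```text
time: 29.25
position: [0.4817, -0.0874, 0.2208]
tcp_rot: [0.001, 0.707, 0.707, 0.0]
ft_force: [-1.7, -0.1, 7.1]
grip_width: 0.65
finger_force: 31.2
time: 30.25
position: [0.5086, -0.0874, 0.3105]
tcp_rot: [0.001, 0.707, 0.707, 0.0]
ft_force: [0.2, -0.1, -1.5]
grip_width: 0.65
finger_force: 32.4
```

```bash
python3 -m pendant '[[1,[8,10.8,0],[0,0,0]],[1,[18,26,0],[0,0,0]],[1,[24,36,0],[0,0,0]],[1,[24,36,0],[0,0,0]],[1,[24,36,0],[0,0,0]],[1,[24,36,0],[0,0,0]],[1,[18,28,0],[0,0,0]],[1,[8,12,0],[0,0,0]],[1,[3.2,4,0],[0,0,0]],[1,[0,0,0],[0,0,0]],[1,[0,0,-12],[0,0,0]],[1,[0,0,-25],[0,0,0]]]'
python3 -m pendant '[[1,[0,0,-25],[0,0,0]],[1,[0,0,-25],[0,0,0]],[1,[0,0,-10],[0,0,0]],[1,[0,0,-4],[0,0,0]],[1,[0,0,-2],[0,0,0]],[1,[0,0,0],[0,0,0]]]'
python3 -m pendant '[[1,[0,0,-1],[0,0,0]],[1,[0,0,0],[0,0,0]]]'
python3 -m pendant '[[1,[0,0,-1],[0,0,0]],[1,[0,0,0],[0,0,0]]]'
```

```text
time: 31.75
position: [0.6593, 0.1364, 0.2736]
tcp_rot: [0.001, 0.708, 0.707, 0.001]
ft_force: [-0.1, 0.3, -1.1]
grip_width: 0.648
finger_force: 32.4
time: 32.5
position: [0.6596, 0.1374, 0.2078]
tcp_rot: [0.0, 0.707, 0.707, 0.001]
ft_force: [0.1, 0.4, -0.7]
grip_width: 0.647
finger_force: 32.4
time: 32.75
position: [0.6593, 0.1375, 0.2064]
tcp_rot: [0.0, 0.707, 0.707, 0.0]
ft_force: [-0.6, -0.1, -2.0]
grip_width: 0.653
finger_force: 32.4
time: 33.0
position: [0.6592, 0.1375, 0.2049]
tcp_rot: [-0.0, 0.707, 0.707, -0.0]
ft_force: [0.1, 0.2, -1.1]
grip_width: 0.651
finger_force: 32.4
```

```bash
python3 -m pendant '[[1,[0,0,-1],[0,0,0]],[1,[0,0,0],[0,0,0]]]'
python3 -m pendant '[[1,[0,0,-0.5],[0,0,0]],[1,[0,0,0],[0,0,0]]]'
```

```text
time: 33.25
position: [0.6591, 0.1375, 0.2049]
tcp_rot: [0.0, 0.707, 0.707, 0.0]
ft_force: [-2.3, -0.8, 4.7]
grip_width: 0.645
finger_force: 32.8
time: 33.5
position: [0.6591, 0.1374, 0.2048]
tcp_rot: [0.0, 0.707, 0.707, 0.0]
ft_force: [-3.5, 0.2, 8.7]
grip_width: 0.652
finger_force: 33.2
```

Contact made. Next: release, rise, back away toward +y and check.

```bash
python3 -m pendant '[[0.3,[0,0,0],[0,0,0]],[0.25,[0,0,0],[0,0,0]],[0.15,[0,0,0],[0,0,0]],[0,[0,0,0],[0,0,0]],[0,[0,0,0],[0,0,0]],[0,[0,0,0],[0,0,0]],[0,[0,0,10],[0,0,0]],[0,[0,0,30],[0,0,0]],[0,[0,0,30],[0,0,0]],[0,[0,0,30],[0,0,0]]]'
python3 -m pendant '[[0,[-10,10,10],[0,0,0]],[0,[-25,25,10],[0,0,0]],[0,[-30,30,10],[0,0,0]],[0,[-30,30,10],[0,0,0]],[0,[-30,30,0],[0,0,0]],[0,[-30,30,0],[0,0,0]],[0,[-30,30,0],[0,0,0]],[0,[-30,30,0],[0,0,0]],[0,[-25,25,0],[0,0,0]],[0,[-10,10,0],[0,0,0]],[0,[0,0,0],[0,0,0]]]'
python3 - <<'E'
from h import *
p=robot.get_image("top");q=robot.get_image("side")
cv2.imwrite("pics/end.png",np.vstack([p["img"][80:320,130:530],q["img"][120:400,150:550]]))
for nm,k in (("top",p),("side",q)):
 for n in ("pot_green","pot_terracotta","pot_cream","pot_dark"):
  for o in robot.silhouettes(k,n)[:1]:
    X=cloud(k,o["mask"]);zt=np.percentile(X[:,2],97); T=X[X[:,2]>zt-.008]
    rc=cv2.minAreaRect(np.float32(T[:,:2]*1000));print(nm,n,round(o["confidence"],2),round(zt,3),np.round(rc[0]),np.round(rc[1]))
E
```

```text
time: 34.75
position: [0.6592, 0.1374, 0.3052]
tcp_rot: [0.0, 0.707, 0.707, 0.0]
ft_force: [-0.2, -1.5, 0.5]
grip_width: 1.0
finger_force: 0.0
time: 36.12
position: [0.4083, 0.3878, 0.3432]
tcp_rot: [0.0, 0.706, 0.708, -0.0]
ft_force: [0.4, 0.6, -0.8]
grip_width: 0.999
finger_force: 0.0
top pot_green 0.94 0.077 [ 657. -121.] [49. 51.]
top pot_terracotta 0.89 0.065 [658. -36.] [59. 60.]
top pot_cream 0.92 0.067 [658.  51.] [55. 53.]
top pot_dark 0.56 0.067 [658. 136.] [52. 54.]
```

View pics/end.png

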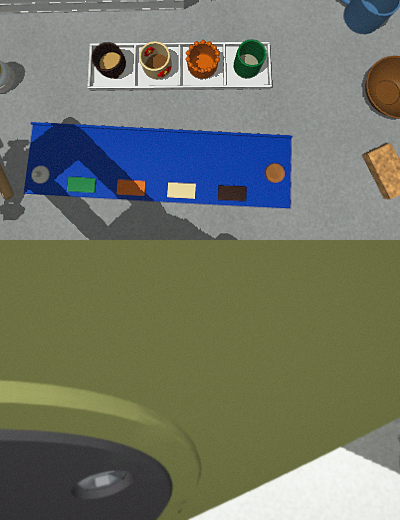

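The top view shows dark (109,60), cream (155,60), terracotta (203,60) and green (250,60) centred and upright in their bays, the reverse of the tile order. The arm blocks the side camera but touches nothing. I'm handing it in.

```bash
python3 -c "
from plant import robot
print(robot.sign_off())"
```

```text
the job is handed in; nothing more can be done
None
```

All four pots stand upright in the tray in reverse order (left to right: dark, cream, terracotta, green), each let go in its own bay, and the job was handed in after about 36 s.

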